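# Fetch the pump cover from behind the cans

## Task

The small aluminium pump cover stands at the back of the red tray, behind a spray can, a jar and an oil tin: first clear all three of these to stand upright on the black rubber mat, then set the cover, hub up, in the middle of the round steel measuring plate. With the cover on the plate, put the can, the jar and the tin back into the tray, each exactly on the rubber pad where it stood at the start. Keep everything upright and do not disturb the dial gauge stand, the paper cup or the loose bearing.

Things in the scene. Friction and masses are not known exactly. Their poses are not given: they have to be found in the camera images.
- spray_can: upright aerosol can, loose: bare aluminium cylinder 52 mm in diameter, straight side up to 112 mm, then a shoulder and a black cap 34 mm in diameter; 135 mm high in all. About 0.33 kg. Origin at the centre of its underside, z up its axis. Stands on one of the three pads of the tray (which one varies).
- jar: upright squat grease jar, loose: white plastic cylinder with a grey lid of the same diameter, 60 mm in diameter, 100 mm high, straight sided. About 0.38 kg. Origin at the centre of its underside, z up its axis. Stands on one of the three pads of the tray (which one varies).
- oil_tin: upright rectangular oil tin, loose: painted grey, 40 mm (its x) by 60 mm (its y) by 104 mm high, on top a black screw cap 20 mm in diameter and 16 mm high, 15 mm towards its +y; 120 mm high in all. About 0.4 kg. Origin at the centre of its underside, z up. At the start its x lies along the tray's x to within 0.25 rad, and it stands on one of the three pads of the tray (which one varies).
- pump_cover: the part to fetch, loose: bare aluminium pump end cover, a round flange 56 mm in diameter and 12 mm thick with six dark screw heads, and on it a round hub 34 mm in diameter and 32 mm tall; 44 mm high in all. About 0.3 kg. Origin at the centre of the flange's underside, z up the hub. Stands on the tray floor close behind the three standing things.
- bay: red steel tray, fixed, 180 mm (x) by 270 mm (y), floor 6 mm above the bench, rim 18 mm high. Three black rubber pads, 56 mm in diameter, tops 8 mm above the bench, lie at tray x = -35 mm, y = -78, 0, +78 mm; at the start each carries one standing thing, centred to about 4 mm. The cover is at tray x about +31 mm. Origin: centre of the underside; x points away from the robot (within 0.15 rad).
- mat: the side area: black rubber mat, fixed, 260 mm (its x, roughly away from the robot) by 130 mm (its y), 4 mm thick. Origin at the centre of its underside, on the bench. It lies to the left or to the right of the tray, at the side away from the measuring plate.
- gauge_plate: round steel measuring plate, fixed, 120 mm in diameter, 20 mm thick, with a thin dark engraved circle 68 mm in diameter round its middle. Origin at the centre of its underside, on the bench; z up. The dial gauge stand is beyond it.
- dial_stand: bystander, to be left alone: dial gauge on a heavy dark magnetic base 50 x 50 x 55 mm with a steel column 12 mm in diameter, 205 mm high; a round dial 54 mm in diameter hangs 75 mm towards its own +y at height 180 mm. Its axis is about 130 mm beyond the centre of the measuring plate. Loose, 1.3 kg. Origin at the centre of the base's underside.
- cup: bystander, to be left alone: open paper-white cup, rim 76 mm in diameter, 85 mm high, loose and light, standing between the robot and the tray. Origin at the centre of its underside.
- bearing: bystander, to be left alone: steel bearing ring, 62 mm outside and 30 mm inside diameter, 16 mm high, loose, lying between the robot and the tray. Origin at the centre of its underside.

How it is judged (in metres and radians):
On the way, in this order (a step that is already met when the one before it is completed fails the run):
1. the spray can, the jar and the oil tin all stand upright and released on the rubber mat (x of spray_can in the frame of mat between -0.13 and 0.13 m and y of spray_can in the frame of mat between -0.065 and 0.065 m and z of each of spray_can, jar, oil_tin in the frame of mat below 0.01 m and angle between each of spray_can, jar, oil_tin's own z axis and vertical below 0.15 rad and linear speed of each of spray_can, jar, oil_tin below 0.03 m/s and x of jar in the frame of mat between -0.13 and 0.13 m and y of jar in the frame of mat between -0.065 and 0.065 m and x of oil_tin in the frame of mat between -0.13 and 0.13 m and y of oil_tin in the frame of mat between -0.065 and 0.065 m and contact force between each of spray_can, jar, oil_tin and the fingers below 0.1 N), for 0.2 s.
2. the pump cover stands in the middle of the measuring plate, released, while the three still stand on the mat (horizontal distance between pump_cover and gauge_plate below 0.012 m and z of pump_cover in the frame of gauge_plate between 0.016 and 0.024 m and angle between pump_cover's own z axis and vertical below 0.08 rad and linear speed of pump_cover below 0.02 m/s and contact force between pump_cover and the fingers below 0.1 N and x of spray_can in the frame of mat between -0.13 and 0.13 m and y of spray_can in the frame of mat between -0.065 and 0.065 m and z of each of spray_can, jar, oil_tin in the frame of mat below 0.01 m and angle between each of spray_can, jar, oil_tin's own z axis and vertical below 0.15 rad and linear speed of each of spray_can, jar, oil_tin below 0.03 m/s and x of jar in the frame of mat between -0.13 and 0.13 m and y of jar in the frame of mat between -0.065 and 0.065 m and x of oil_tin in the frame of mat between -0.13 and 0.13 m and y of oil_tin in the frame of mat between -0.065 and 0.065 m), for 0.2 s.
At the end, for the whole second after the job is handed in: The pump cover stands hub up and flat on the measuring plate, within 12 mm of its centre; the spray can, the jar and the oil tin each stand upright on the pad of the red tray where they began, within 15 mm of their starting places (which way they face does not matter); all are released and at rest (horizontal distance between pump_cover and gauge_plate below 0.012 m and z of pump_cover in the frame of gauge_plate between 0.016 and 0.024 m and angle between pump_cover's own z axis and vertical below 0.08 rad and linear speed of each of pump_cover, spray_can, jar, oil_tin below 0.02 m/s and contact force between each of pump_cover, spray_can, jar, oil_tin and the fingers below 0.1 N and distance of each of spray_can, jar, oil_tin from where it was at the start of the episode below 0.015 m and angle between each of spray_can, jar, oil_tin's own z axis and vertical below 0.1 rad); the robot touches nothing.
It fails at once if the dial stand, the cup or the bearing is moved by more than 15 mm (distance of any of dial_stand, cup, bearing from where it was at the start of the episode above 0.015 m).
It fails at once if the can, jar, tin or cover is tipped by more than 40 degrees (angle between any of spray_can, jar, oil_tin, pump_cover's own z axis and vertical above 0.7 rad).
It also fails if it takes over 134 s, if anything falls off the work surface, if the arm or the gripper's body presses on something with over 40 N, if the wrist force passes 120 N, or if a joint passes its speed limit or range.

## Robot

A 6-joint arm with a two-finger parallel gripper is mounted at the origin on the work surface. World frame = base frame: x ahead of the robot, y to its left, z up, the work surface at z = 0. Lengths are in m, angles in degrees, forces in N, time in s.
With the tool pointing down it reaches from about 0.325 to 0.775 m from the base axis. Payload 5.5 kg.
Tool frame: the origin (TCP) lies on the centre line of the jaws, within the pads' length; the fingertips stand 22 mm ahead of it and the grasp point (between the pads) lies 3 mm ahead of it; z points along the fingers, y is the line along which they close (so a half turn about z gives the same grasp; the last joint's range is limited). The gripper opens to 88 mm and grips with 3 to 60 N. Pads are 20 mm wide; open, the fingers measure 115 mm over their backs; the gripper's body (75 mm by 178 mm) begins 61 mm behind the grasp point.
Start: joints at [-71.259, 5.22, 70.514, -0, 104.267, -3.249], TCP at [0.225, -0.556, 0.245] pointing down, gripper open.
Joint ranges: [-164.24, 164.24], [-49.07, 125.15], [9.68, 141.18], [-86.29, 266.29], [3.28, 154.24], [-151.56, 151.56]. Speed limits (degrees/s): [147.25, 147.25, 172.46, 180, 180, 180].

## Interface

Orientations are given as a 3x3 rotation matrix whose columns are the frame's x, y, z axes.
In Python, from bench import read_state, snapshot, calibration, hand_in gives the robot as it stands.
- The arm moves only by the tool drive_tool, never from a script. Its argument "deltas" is a list of rows, each a list of 3 entries, a list of its own where there are three numbers: the shift along the tool's x, y, z in units of 0.15 m (1.0 is 0.15 m), then the turn, a rotation vector about the tool's x, y, z in units of 0.5 rad (1.0 is 0.5 rad), then the closure, from 0 (fully open) to 1 (shut). In form: [[[x, y, z], [ax, ay, az], grip], ...]. A call has 1 to 20 rows; each row is the pose to reach, as a shift and turn from the pose commanded when the call began, along the tool's axes at that moment; what a row does not reach only later rows make up. A row lasts 1/12 s, in which the tool goes at most 41.7 mm and 7.16 degrees, less where a joint would pass 70% of its speed; a pose out of reach is approached as far as the arm can. A call with a number of a shift or a turn outside -1 to 1 is refused whole. A call with a gripper value outside its range is refused whole. The fingers move at their own pace and stop on an object; "force" is the grip in N (left out, the last holds). Time passes only in rows, so rows that repeat a pose let the fingers close. It gives the time, the measured TCP pose, the force, the opening and the grip force at its end, in the units of the state.
- read_state(): the state, without advancing time (a new reading comes with each control period).
- snapshot(name): name is "scene" or "top" or "wrist"; returns (picture, depth): 420x560x3 uint8, red, green, blue; 420x560 float32, m along the optical axis (not along the pixel's ray), 0 where there is no reading.
- calibration(name): a dict with "fx", "fy", "cx", "cy" (pixels), "rvec" (rotation vector, rad) and "tvec" (3), from world to camera coordinates, as OpenCV has them; the wrist camera has in their place "T_tool_cam" (4x4, takes a point from camera to tool coordinates, whose origin is the TCP and whose axes are the flange's). Camera axes: x right, y down, z forward; pixel columns grow to the right and rows downward; lengths in m; the calibration is good to about 2 mm. A picture is of the moment at which its call begins: read the wrist's pose just before it. calibration takes no time and is no camera call.
- hand_in(): hands the job in; it is judged then, once.
The state is a dict: "t": time; "joint_positions": joint angles; "qvel": joint speeds; "joint_efforts": joint torques, N m; "ee_pos": TCP position; "eef_rot": TCP orientation; "force": force on the tool from outside, world axes, zero at the start; "moment": the same for the moment, N m; "finger_gap": finger opening in m; "finger_force": force on a finger pad.
Only numpy, scipy, OpenCV 4.12 (cv2) and the standard library are available. Lean on these libraries where they do the work, as an engineer would, in place of code of your own. Each camera call takes 0.05 s, during which the arm holds its last target. There are 200 camera calls.

## Working session

There is one attempt and no reset: what is moved stays moved. The work goes in short steps, Python scripts to look and compute and a tool call to move; the robot and the scene stay as the last step left them, time stands still between calls to the robot, and variables do not carry over. Pictures are saved under pics/ and viewed, at most 14 in all, crops included, and the job is handed in when it is done.

Besides the shell and the picture viewer there is one more tool, called after "Emit:" by a JSON object that holds its "op" and its "data". drive_tool: Moves the arm, as the interface text tells. Shifts and turns lie within -1 to 1; 1 stands for 0.15 m of shift or 0.5 rad of turn. Its arguments: {"type":"object","properties":{"deltas":{"type":"array"},"force":{"type":"number"}},"required":["deltas"]}

```bash
mkdir -p pics
cat > h.py <<'E'
import numpy as np, cv2, pickle
from bench import read_state, snapshot, calibration, hand_in
def cam(name, st=None):
    c=calibration(name); K=np.array([[c['fx'],0,c['cx']],[0,c['fy'],c['cy']],[0,0,1.]])
    if name=='wrist':
        T=np.eye(4);T[:3,:3]=np.array(st['eef_rot']);T[:3,3]=st['ee_pos']
        return K,T@np.array(c['T_tool_cam'])
    T=np.eye(4);T[:3,:3]=cv2.Rodrigues(np.array(c['rvec'],float))[0];T[:3,3]=np.ravel(c['tvec'])
    return K,np.linalg.inv(T)
def cloud(name):
    st=read_state(); im,d=snapshot(name); K,T=cam(name,st)
    v,u=np.mgrid[:d.shape[0],:d.shape[1]]
    P=np.stack([(u-K[0,2])/K[0,0]*d,(v-K[1,2])/K[1,1]*d,d],-1)@T[:3,:3].T+T[:3,3]
    P[d==0]=np.nan
    return im,P
E
python3 - <<'E'
from h import *
s=read_state();print(s['t'],s['ee_pos'],np.round(s['eef_rot'],3).tolist(),s['finger_gap'])
for n in('top','scene'):
    im,P=cloud(n);np.savez(''+n,im=im,P=P)
    cv2.imwrite(f'pics/{n}0.png',im[:,:,::-1])
    print(n,cam(n)[1].round(3).tolist())
E
```

```text
0.0 [ 0.22457696 -0.55610454  0.2435108 ] [[0.927, 0.374, -0.001], [0.374, -0.927, 0.002], [0.0, -0.002, -1.0]] 0.08750506894528998
top [[0.021, -0.995, 0.098, 0.399], [-1.0, -0.022, -0.011, 0.014], [0.013, -0.098, -0.995, 1.286], [0.0, 0.0, 0.0, 1.0]]
scene [[0.027, 0.849, -0.527, 1.129], [1.0, -0.025, 0.011, -0.029], [-0.004, -0.527, -0.85, 1.065], [0.0, 0.0, 0.0, 1.0]]
```

View pics/top0.png

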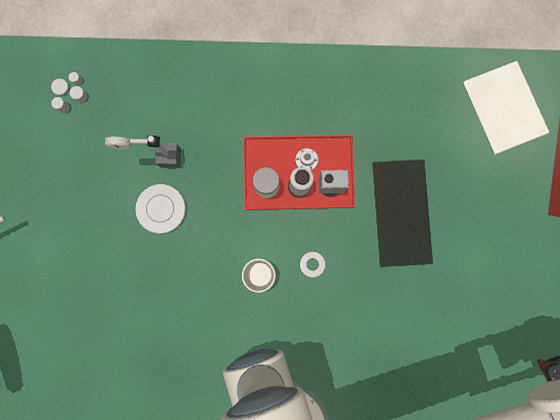

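View pics/scene0.png

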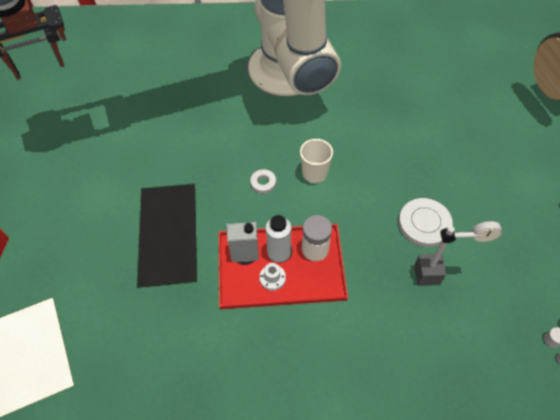

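The top view shows the jar at (266,183), can at (301,180), tin at (334,181), cover at (307,158), plate at (160,208), mat corners (373,161), (424,160), (432,264), (381,266), cup at (258,275) and bearing at (312,264). The scene view agrees.

Run:
```python
from h import *
D={n:np.load(n+'.npz') for n in('top','scene')}
P=D['top']['P']; 
def win(P,u0,u1,v0,v1,z0,z1):
    q=P[v0:v1,u0:u1].reshape(-1,3); return q[(q[:,2]>z0)&(q[:,2]<z1)]
def circ(n,w,z0,z1):
    q=win(D[n]['P'],*w,z0,z1); c,r=cv2.minEnclosingCircle(q[:,:2].astype(np.float32)); print(n,w,len(q),'circ',np.round(c,4),round(r,4),'mean',q.mean(0).round(4),'box',cv2.minAreaRect(q[:,:2].astype(np.float32)))
for w,z0,z1 in[((250,283,165,200),.095,.13),((285,318,162,200),.125,.16),((285,318,162,200),.09,.16),((318,352,165,200),.1,.119),((318,352,165,200),.119,.14),((290,325,145,170),.04,.06),((290,325,145,170),.012,.025),((130,190,180,236),.012,.03),((240,278,255,295),.07,.1),((298,328,250,280),.01,.03),((60,190,125,235),.04,.07),((60,190,125,235),.14,.24)]: circ('top',w,z0,z1)
for w,z0,z1 in[((300,333,215,265),.095,.13),((262,295,215,240),.125,.16),((225,260,215,250),.1,.119),((225,260,215,250),.119,.14),((255,290,260,292),.04,.06),((390,455,195,250),.012,.03),((410,450,255,290),.04,.07)]: circ('scene',w,z0,z1)
for (u,v) in[(245,138),(352,137),(354,208),(246,209)]: print('tray',P[v-2:v+3,u-2:u+3].reshape(-1,3)[np.argmax(P[v-2:v+3,u-2:u+3,2])].round(4))
for (u,v) in[(373,161),(424,160),(432,264),(381,266)]: print('mat',P[v,u].round(4))
im=D['top']['im'];b=(im.max(2)<70).astype(np.uint8);b[:,:360]=0;b[:,450:]=0;b[:140]=0;b[290:]=0
q=P[b>0];q=q[~np.isnan(q[:,0])]; print('mat',len(q),np.median(q[:,2]),cv2.minAreaRect(q[:,:2].astype(np.float32)))
r=im.astype(int);m=(r[:,:,0]>120)&(r[:,:,1]<60);m[:,:230]=0;m[:,370:]=0
q=P[m];q=q[~np.isnan(q[:,0])];print('tray',len(q),cv2.minAreaRect(q[:,:2].astype(np.float32)))
```

```text
top (250, 283, 165, 200) 549 circ [0.5818 0.0487] 0.0302 mean [0.5808 0.0488 0.109 ] box ((0.5815325379371643, 0.048416972160339355), (0.05959092080593109, 0.0569038912653923), 1.2817871570587158)
top (285, 318, 162, 200) 277 circ [ 0.5853 -0.0311] 0.0253 mean [ 0.5844 -0.0316  0.1384] box ((0.5869609117507935, -0.03173883259296417), (0.04617428407073021, 0.044527046382427216), 21.63688087463379)
top (285, 318, 162, 200) 445 circ [ 0.5857 -0.0321] 0.0262 mean [ 0.5825 -0.0311  0.1311] box ((0.5852177143096924, -0.03178612142801285), (0.050274550914764404, 0.0496409609913826), 1.523675560951233)
top (318, 352, 165, 200) 414 circ [ 0.5884 -0.1071] 0.0349 mean [ 0.5865 -0.1088  0.1129] box ((0.5872125625610352, -0.10720472782850266), (0.04074835032224655, 0.05977208912372589), 1.6017916202545166)
top (318, 352, 165, 200) 66 circ [ 0.5923 -0.1004] 0.0191 mean [ 0.5864 -0.0926  0.1283] box ((0.5934585928916931, -0.09833164513111115), (0.017855631187558174, 0.03661268949508667), 47.24845504760742)
top (290, 325, 145, 170) 161 circ [ 0.6486 -0.047 ] 0.0173 mean [ 0.6481 -0.047   0.0513] box
[... 2477 characters left out ...]
192267179489), 50.73433303833008)
scene (410, 450, 255, 290) 528 circ [0.6484 0.2867] 0.034 mean [0.6533 0.285  0.054 ] box ((0.6488428115844727, 0.2879083454608917), (0.05063901096582413, 0.05000799894332886), 89.61449432373047)
tray [0.7014 0.1013 0.0237]
tray [nan nan nan]
tray [ 0.535  -0.1611  0.0203]
tray [nan nan nan]
mat [ 0.6507 -0.2149  0.003 ]
mat [ 0.6571 -0.3435 -0.0014]
mat [ 0.3986 -0.3623 -0.0028]
mat [ 0.3912 -0.2353  0.0049]
mat 5349 0.005556413173961605 ((0.5237106084823608, -0.28677433729171753), (0.25860750675201416, 0.12994921207427979), 4.592752933502197)
tray 433 ((0.616868257522583, -0.030794531106948853), (0.17848075926303864, 0.2671928107738495), 2.752969264984131)
```

Emit:
{"op": "drive_tool", "data": {"deltas": [[[0.94,-0.55,0],[0,0,-1],0],[[0.94,-0.55,0],[0,0,-1],0],[[0.94,-0.55,0],[0,0,-1],0],[[0.94,-0.55,0],[0,0,-1],0],[[0.94,-0.55,0],[0,0,-1],0]], "force": 25}}

```text
t: 0.52
ee_pos: [0.3281, -0.4225, 0.2449]
eef_rot: [[0.625, 0.781, 0.002], [0.781, -0.625, 0.002], [0.003, 0.0, -1.0]]
force: [0.2, 0.6, 0.0]
finger_gap: 0.0879
finger_force: 0.0
```

Emit:
{"op": "drive_tool", "data": {"deltas": [[[0.97,-0.02,0],[0,0,-1],0],[[0.97,-0.02,0],[0,0,-1],0],[[0.97,-0.02,0],[0,0,-1],0],[[0.97,-0.02,0],[0,0,-1],0],[[0.97,-0.02,0],[0,0,-1],0]]}}

```text
t: 0.93
ee_pos: [0.4165, -0.3097, 0.2444]
eef_rot: [[0.176, 0.984, 0.0], [0.984, -0.176, 0.001], [0.001, 0.0, -1.0]]
force: [-0.0, -0.4, 0.4]
finger_gap: 0.0881
finger_force: 0.0
```

Emit:
{"op": "drive_tool", "data": {"deltas": [[[0.97,0.83,0],[0,0,-0.375],0],[[0.97,0.83,0],[0,0,-0.375],0],[[0.97,0.83,0],[0,0,-0.375],0],[[0.97,0.83,0],[0,0,-0.375],0],[[0.97,0.83,0],[0,0,-0.375],0],[[0.97,0.83,0],[0,0,-0.375],0]]}}

```text
t: 1.43
ee_pos: [0.5662, -0.1907, 0.243]
eef_rot: [[-0.001, 1.0, -0.001], [1.0, 0.001, 0.002], [0.002, -0.001, -1.0]]
force: [-0.2, -0.9, 0.4]
finger_gap: 0.0879
finger_force: 0.0
```

Emit:
{"op": "drive_tool", "data": {"deltas": [[[0.553,0.147,0],[0,0,0],0],[[0.553,0.147,0],[0,0,0],0],[[0.553,0.147,0],[0,0,0],0],[[0.553,0.147,0.2],[0,0,0],0],[[0.553,0.147,0.4],[0,0,0],0],[[0.553,0.147,0.6],[0,0,0],0],[[0.553,0.147,0.8],[0,0,0],0],[[0.553,0.147,0.973],[0,0,0],0],[[0.553,0.147,0.973],[0,0,0],0],[[0.553,0.147,0.973],[0,0,0],0]]}}

```text
t: 2.27
ee_pos: [0.5843, -0.1113, 0.0972]
eef_rot: [[0.002, 1.0, -0.004], [1.0, -0.002, 0.0], [0.0, -0.004, -1.0]]
force: [0.1, 0.2, 0.8]
finger_gap: 0.0878
finger_force: 0.0
```

Emit:
{"op": "drive_tool", "data": {"deltas": [[[0,0,0],[0,0,0],1],[[0,0,0],[0,0,0],1],[[0,0,0],[0,0,0],1],[[0,0,0],[0,0,0],1],[[0,0,0],[0,0,0],1],[[0,0,0],[0,0,0],1],[[0,0,0],[0,0,0],1],[[0,0,0],[0,0,0],1],[[0,0,0],[0,0,0],1],[[0,0,0],[0,0,0],1]]}}

```text
t: 3.1
ee_pos: [0.5862, -0.1098, 0.099]
eef_rot: [[-0.001, 1.0, 0.001], [1.0, 0.001, 0.0], [0.0, 0.001, -1.0]]
force: [1.6, 0.7, 1.0]
finger_gap: 0.0401
finger_force: 24.8
```

Emit:
{"op": "drive_tool", "data": {"deltas": [[[0,0,-0.1],[0,0,0],1],[[0,0,-0.25],[0,0,0],1],[[0,0,-0.4],[0,0,0],1],[[-0.1,-0.02,-0.4],[0,0,0],1],[[-0.25,-0.05,-0.4],[0,0,0],1],[[-0.4,-0.08,-0.4],[0,0,0],1],[[-0.55,-0.11,-0.4],[0,0,0],1],[[-0.7,-0.14,-0.4],[0,0,0],1],[[-0.85,-0.17,-0.4],[0,0,0],1],[[-1,-0.2,-0.4],[0,0,0],1]]}}

```text
t: 3.93
ee_pos: [0.5549, -0.2607, 0.1571]
eef_rot: [[-0.0, 1.0, -0.003], [1.0, 0.0, 0.001], [0.001, -0.003, -1.0]]
force: [0.4, 0.3, -3.2]
finger_gap: 0.0402
finger_force: 25.0
```

Emit:
{"op": "drive_tool", "data": {"deltas": [[[-0.15,-0.07,0],[0,0,0],1],[[-0.3,-0.15,0],[0,0,0],1],[[-0.4,-0.2,0],[0,0,0],1],[[-0.4,-0.2,0.1],[0,0,0],1],[[-0.4,-0.2,0.2],[0,0,0],1],[[-0.4,-0.2,0.3],[0,0,0],1],[[-0.4,-0.2,0.36],[0,0,0],1],[[-0.4,-0.2,0.4],[0,0,0],1],[[-0.4,-0.2,0.42],[0,0,0],1],[[-0.4,-0.2,0.42],[0,0,0],1],[[-0.4,-0.2,0.42],[0,0,0],1]]}}

```text
t: 4.85
ee_pos: [0.5263, -0.32, 0.0963]
eef_rot: [[-0.001, 1.0, 0.001], [1.0, 0.001, -0.001], [-0.001, 0.001, -1.0]]
force: [0.2, 0.8, -3.2]
finger_gap: 0.0401
finger_force: 25.0
```

Emit:
{"op": "drive_tool", "data": {"deltas": [[[0,0,0.01],[0,0,0],1],[[0,0,0.01],[0,0,0],1],[[0,0,0.01],[0,0,0],0],[[0,0,0.01],[0,0,0],0],[[0,0,0.01],[0,0,0],0],[[0,0,0.01],[0,0,0],0],[[0,0,0.01],[0,0,0],0],[[0,0,0.01],[0,0,0],0],[[0,0,-0.1],[0,0,0],0],[[0,0,-0.3],[0,0,0],0],[[0,0,-0.5],[0,0,0],0],[[0,0,-0.67],[0,0,0],0],[[0,0,-0.67],[0,0,0],0]]}}

```text
t: 5.93
ee_pos: [0.5276, -0.321, 0.2037]
eef_rot: [[-0.001, 1.0, 0.009], [1.0, 0.001, -0.006], [-0.006, 0.009, -1.0]]
force: [1.4, 0.8, 0.7]
finger_gap: 0.0877
finger_force: 0.0
```

Emit:
{"op": "drive_tool", "data": {"deltas": [[[1,0.2,0],[0,0,0],0],[[1,0.2,0],[0,0,0],0],[[1,0.2,0],[0,0,0],0],[[1,0.2,0],[0,0,0],0]]}}

```text
t: 6.27
ee_pos: [0.5561, -0.1669, 0.1957]
eef_rot: [[-0.002, 1.0, -0.0], [1.0, 0.002, 0.001], [0.001, -0.0, -1.0]]
force: [0.7, -0.0, -0.4]
finger_gap: 0.0879
finger_force: 0.0
```

Emit:
{"op": "drive_tool", "data": {"deltas": [[[0.916,0.2,0],[0,0,0],0],[[0.916,0.2,0],[0,0,0],0],[[0.916,0.2,0],[0,0,0],0],[[0.916,0.2,0],[0,0,0],0],[[0.916,0.2,0],[0,0,0],0]]}}

```text
t: 6.68
ee_pos: [0.5861, -0.0285, 0.1955]
eef_rot: [[-0.006, 1.0, -0.001], [1.0, 0.006, 0.001], [0.001, -0.001, -1.0]]
force: [0.6, -0.1, -1.0]
finger_gap: 0.0879
finger_force: 0.0
```

Run:
```python
from h import *
im,P=cloud('wrist');cv2.imwrite('pics/w1.png',im[:,:,::-1])
print(read_state()['ee_pos'])
z=P[:,:,2]
for a,b in((.125,.16),(.095,.12),(.042,.06)):
    m=((z>a)&(z<b)).astype(np.uint8)
    n,l,s,c=cv2.connectedComponentsWithStats(m)
    for i in range(1,n):
        if s[i,4]>200:
            q=P[l==i][:,:2].astype(np.float32);print(a,s[i].tolist(),cv2.minEnclosingCircle(q),q.mean(0))
```

```text
[ 0.58582775 -0.03078682  0.195504  ]
0.125 [246, 207, 63, 63, 2795] ((0.5841310024261475, -0.03199484571814537), 0.02235187217593193) [ 0.5845642  -0.02759732]
0.095 [228, 70, 88, 91, 6116] ((0.5801877975463867, 0.04869324713945389), 0.030051570385694504) [0.5802735  0.04960935]
0.095 [246, 191, 64, 25, 416] ((0.5854347944259644, -0.022858373820781708), 0.02414320409297943) [ 0.58432585 -0.00996156]
0.042 [21, 58, 45, 84, 856] ((0.37481218576431274, 0.059920795261859894), 0.033230915665626526) [0.3940798  0.06011761]
0.042 [0, 121, 21, 19, 201] ((0.3493106961250305, 0.03605978190898895), 0.012470611371099949) [0.34879833 0.0338863 ]
0.042 [326, 204, 36, 36, 1013] ((0.6478101015090942, -0.04754765331745148), 0.017309268936514854) [ 0.6468372  -0.04615264]
```

Emit:
{"op": "drive_tool", "data": {"deltas": [[[0,0,0.2],[0,0,0],0],[[0,0,0.4],[0,0,0],0],[[0,0,0.6],[0,0,0],0],[[0,0,0.657],[0,0,0],0],[[0,0,0.657],[0,0,0],0],[[0,0,0.657],[0,0,0],1],[[0,0,0.657],[0,0,0],1],[[0,0,0.657],[0,0,0],1],[[0,0,0.657],[0,0,0],1],[[0,0,0.657],[0,0,0],1],[[0,0,0.657],[0,0,0],1],[[0,0,0.657],[0,0,0],1],[[0,0,0.657],[0,0,0],1]]}}

```text
t: 7.82
ee_pos: [0.5862, -0.0325, 0.0985]
eef_rot: [[-0.001, 1.0, 0.001], [1.0, 0.001, -0.0], [-0.0, 0.001, -1.0]]
force: [-0.2, 1.4, 2.9]
finger_gap: 0.0517
finger_force: 25.0
```

Emit:
{"op": "drive_tool", "data": {"deltas": [[[0,0,-0.1],[0,0,0],1],[[0,0,-0.25],[0,0,0],1],[[0,0,-0.4],[0,0,0],1],[[-0.1,0,-0.4],[0,0,0],1],[[-0.25,0,-0.4],[0,0,0],1],[[-0.4,0,-0.4],[0,0,0],1],[[-0.55,0.02,-0.4],[0,0,0],1],[[-0.7,0.03,-0.4],[0,0,0],1],[[-0.85,0.04,-0.4],[0,0,0],1],[[-1,0.05,-0.4],[0,0,0],1]]}}

```text
t: 8.65
ee_pos: [0.5928, -0.1833, 0.156]
eef_rot: [[-0.001, 1.0, -0.003], [1.0, 0.001, 0.001], [0.001, -0.003, -1.0]]
force: [0.3, 1.2, -3.7]
finger_gap: 0.051
finger_force: 25.0
```

Emit:
{"op": "drive_tool", "data": {"deltas": [[[-0.15,0.02,0],[0,0,0],1],[[-0.3,0.04,0],[0,0,0],1],[[-0.42,0.057,0],[0,0,0],1],[[-0.519,0.057,0],[0,0,0],1],[[-0.519,0.057,0.1],[0,0,0],1],[[-0.519,0.057,0.2],[0,0,0],1],[[-0.519,0.057,0.3],[0,0,0],1],[[-0.519,0.057,0.36],[0,0,0],1],[[-0.519,0.057,0.4],[0,0,0],1],[[-0.519,0.057,0.42],[0,0,0],1],[[-0.519,0.057,0.43],[0,0,0],1],[[-0.519,0.057,0.43],[0,0,0],1]]}}

```text
t: 9.65
ee_pos: [0.6023, -0.2604, 0.0945]
eef_rot: [[-0.001, 1.0, 0.001], [1.0, 0.001, -0.001], [-0.001, 0.001, -1.0]]
force: [-1.2, 1.2, 0.5]
finger_gap: 0.0514
finger_force: 25.0
```

Emit:
{"op": "drive_tool", "data": {"deltas": [[[0,0,0],[0,0,0],0],[[0,0,0],[0,0,0],0],[[0,0,0],[0,0,0],0],[[0,0,0],[0,0,0],0],[[0,0,0],[0,0,0],0],[[0,0,-0.1],[0,0,0],0],[[0,0,-0.3],[0,0,0],0],[[0,0,-0.5],[0,0,0],0],[[0,0,-0.67],[0,0,0],0],[[0.055,-0.14,-0.67],[0,0,0],0]]}}

```text
t: 10.48
ee_pos: [0.5843, -0.2537, 0.2002]
eef_rot: [[-0.001, 1.0, 0.01], [1.0, 0.001, -0.005], [-0.005, 0.01, -1.0]]
force: [0.3, -0.2, 1.1]
finger_gap: 0.0878
finger_force: 0.0
```

Emit:
{"op": "drive_tool", "data": {"deltas": [[[1,0,0],[0,0,0],0],[[1,0,0],[0,0,0],0],[[1,0,0],[0,0,0],0],[[1,0,0],[0,0,0],0]]}}

```text
t: 10.82
ee_pos: [0.5807, -0.0988, 0.1941]
eef_rot: [[-0.002, 1.0, 0.001], [1.0, 0.002, 0.001], [0.001, 0.001, -1.0]]
force: [0.2, 0.5, -0.4]
finger_gap: 0.0878
finger_force: 0.0
```

Emit:
{"op": "drive_tool", "data": {"deltas": [[[1,0,0],[0,0,0],0],[[1,0,0],[0,0,0],0],[[1,0,0],[0,0,0],0],[[1,0,0],[0,0,0],0],[[1,0,0],[0,0,0],0],[[1,0,0.2],[0,0,0],0],[[1,0,0.4],[0,0,0],0],[[1,0,0.6],[0,0,0],0],[[1,0,0.647],[0,0,0],0],[[1,0,0.647],[0,0,0],0],[[1,0,0.647],[0,0,0],1],[[1,0,0.647],[0,0,0],1],[[1,0,0.647],[0,0,0],1],[[1,0,0.647],[0,0,0],1],[[1,0,0.647],[0,0,0],1],[[1,0,0.647],[0,0,0],1],[[1,0,0.647],[0,0,0],1],[[1,0,0.647],[0,0,0],1]]}}

```text
t: 12.32
ee_pos: [0.5817, 0.0479, 0.0983]
eef_rot: [[-0.001, 1.0, 0.003], [1.0, 0.001, -0.0], [-0.0, 0.003, -1.0]]
force: [0.1, -0.6, 5.8]
finger_gap: 0.0594
finger_force: 25.0
```

Emit:
{"op": "drive_tool", "data": {"deltas": [[[0,0,-0.1],[0,0,0],1],[[0,0,-0.25],[0,0,0],1],[[0,0,-0.4],[0,0,0],1],[[-0.1,0,-0.4],[0,0,0],1],[[-0.25,-0.03,-0.4],[0,0,0],1],[[-0.4,-0.08,-0.4],[0,0,0],1],[[-0.55,-0.14,-0.4],[0,0,0],1],[[-0.7,-0.2,-0.4],[0,0,0],1],[[-0.85,-0.25,-0.4],[0,0,0],1],[[-1,-0.3,-0.4],[0,0,0],1]]}}

```text
t: 13.15
ee_pos: [0.5347, -0.1028, 0.1551]
eef_rot: [[-0.001, 1.0, -0.003], [1.0, 0.001, 0.001], [0.001, -0.003, -1.0]]
force: [0.3, 0.4, -3.6]
finger_gap: 0.0597
finger_force: 25.0
```

Emit:
{"op": "drive_tool", "data": {"deltas": [[[-0.15,-0.08,0],[0,0,0],1],[[-0.3,-0.16,0],[0,0,0],1],[[-0.45,-0.24,0],[0,0,0],1],[[-0.6,-0.34,0],[0,0,0],1],[[-0.75,-0.44,0],[0,0,0],1],[[-0.9,-0.54,0],[0,0,0],1],[[-1,-0.627,0],[0,0,0],1]]}}

```text
t: 13.73
ee_pos: [0.4402, -0.2535, 0.1551]
eef_rot: [[0.001, 1.0, -0.003], [1.0, -0.001, 0.001], [0.001, -0.003, -1.0]]
force: [0.7, -0.9, -3.0]
finger_gap: 0.0596
finger_force: 25.0
```

Emit:
{"op": "drive_tool", "data": {"deltas": [[[-0.1,0,0],[0,0,0],1],[[-0.14,0,0],[0,0,0],1],[[-0.14,0,0.1],[0,0,0],1],[[-0.14,0,0.2],[0,0,0],1],[[-0.14,0,0.3],[0,0,0],1],[[-0.14,0,0.36],[0,0,0],1],[[-0.14,0,0.4],[0,0,0],1],[[-0.14,0,0.42],[0,0,0],1],[[-0.14,0,0.43],[0,0,0],1],[[-0.14,0,0.43],[0,0,0],1]]}}

```text
t: 14.57
ee_pos: [0.4426, -0.273, 0.0939]
eef_rot: [[-0.001, 1.0, 0.001], [1.0, 0.001, -0.001], [-0.001, 0.001, -1.0]]
force: [-2.2, 2.4, 3.4]
finger_gap: 0.0597
finger_force: 25.0
```

Emit:
{"op": "drive_tool", "data": {"deltas": [[[0,0,0],[0,0,0],0],[[0,0,0],[0,0,0],0],[[0,0,0],[0,0,0],0],[[0,0,0],[0,0,0],0],[[0,0,0],[0,0,0],0],[[0,0,-0.1],[0,0,0],0],[[0,0,-0.3],[0,0,0],0],[[0,0,-0.5],[0,0,0],0],[[0,0,-0.67],[0,0,0],0],[[0,0,-0.67],[0,0,0],0],[[0,0,-0.67],[0,0,0],0]]}}

```text
t: 15.48
ee_pos: [0.4427, -0.2737, 0.1946]
eef_rot: [[-0.0, 1.0, 0.003], [1.0, 0.0, -0.002], [-0.002, 0.003, -1.0]]
force: [-0.3, 1.0, 0.4]
finger_gap: 0.0878
finger_force: 0.0
```

Emit:
{"op": "drive_tool", "data": {"deltas": [[[1,0.9,0],[0,0,0],0.32],[[1,0.9,0],[0,0,0],0.32],[[1,0.9,0],[0,0,0],0.32],[[1,0.9,0],[0,0,0],0.32],[[1,0.9,0],[0,0,0],0.32],[[1,0.9,0],[0,0,0],0.32]]}}

```text
t: 15.98
ee_pos: [0.5791, -0.1179, 0.1894]
eef_rot: [[-0.006, 1.0, -0.003], [1.0, 0.006, 0.003], [0.003, -0.003, -1.0]]
force: [0.3, 0.2, -0.5]
finger_gap: 0.0597
finger_force: 0.0
```

Emit:
{"op": "drive_tool", "data": {"deltas": [[[0.503,0.473,0],[0,0,0],0.32],[[0.503,0.473,0],[0,0,0],0.32],[[0.503,0.473,0],[0,0,0],0.32],[[0.503,0.473,0],[0,0,0],0.32],[[0.503,0.473,0],[0,0,0],0.32],[[0.503,0.473,0],[0,0,0],0.32]]}}

```text
t: 16.48
ee_pos: [0.647, -0.0485, 0.1912]
eef_rot: [[0.0, 1.0, -0.002], [1.0, -0.0, -0.0], [-0.0, -0.002, -1.0]]
force: [0.5, -0.5, 0.8]
finger_gap: 0.0599
finger_force: 0.0
```

Run:
```python
from h import *
im,P=cloud('wrist');cv2.imwrite('pics/w2.png',im[:,:,::-1])
s=read_state();print(s['ee_pos'],s['finger_gap'])
z=P[:,:,2]
m=((z>.04)&(z<.06)).astype(np.uint8)
n,l,st,c=cv2.connectedComponentsWithStats(m)
for i in range(1,n):
    if st[i,4]>200:
        q=P[l==i][:,:2].astype(np.float32);print(st[i].tolist(),cv2.minEnclosingCircle(q),q.mean(0))
im,P=cloud('scene');cv2.imwrite('pics/s2.png',im[:,:,::-1])
```

```text
[ 0.64695651 -0.0487754   0.19181265] 0.06011921913302873
[262, 183, 37, 38, 1079] ((0.6477635502815247, -0.04761983081698418), 0.01706422120332718) [ 0.64764506 -0.0461885 ]
[214, 362, 47, 31, 638] ((0.6008426547050476, -0.257907509803772), 0.025775417685508728) [ 0.6035177  -0.23969811]
```

View pics/s2.png

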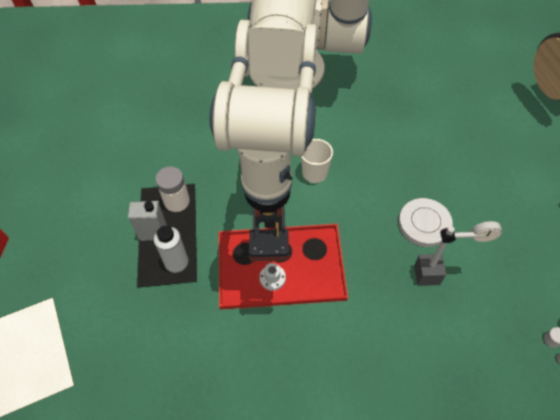

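View pics/w2.png

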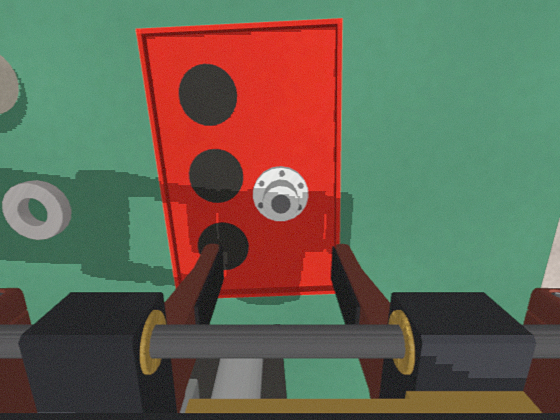

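The scene shows the jar (172,185), tin (146,220) and can (170,250) upright on the mat. In the wrist view the cover (280,195) lies between the fingers, with clear pads beside it.

Emit:
{"op": "drive_tool", "data": {"deltas": [[[0,0,0.2],[0,0,0],0.32],[[0,0,0.4],[0,0,0],0.32],[[0,0,0.6],[0,0,0],0.32],[[0,0,0.8],[0,0,0],0.32],[[0,0,0.9],[0,0,0],0.32],[[0,0,0.987],[0,0,0],0.32],[[0,0,0.987],[0,0,0],0.32],[[0,0,0.987],[0,0,0],0.32],[[0,0,0.987],[0,0,0],1],[[0,0,0.987],[0,0,0],1],[[0,0,0.987],[0,0,0],1],[[0,0,0.987],[0,0,0],1],[[0,0,0.987],[0,0,0],1],[[0,0,0.987],[0,0,0],1],[[0,0,0.987],[0,0,0],1]]}}

```text
t: 17.83
ee_pos: [0.6485, -0.0476, 0.0456]
eef_rot: [[-0.001, 1.0, 0.002], [1.0, 0.001, -0.0], [-0.0, 0.002, -1.0]]
force: [0.8, -0.1, 4.4]
finger_gap: 0.0332
finger_force: 25.0
```

Emit:
{"op": "drive_tool", "data": {"deltas": [[[0,0,-0.1],[0,0,0],1],[[0,0,-0.25],[0,0,0],1],[[0,0,-0.4],[0,0,0],1],[[0,0,-0.533],[0,0,0],1],[[0.15,-0.1,-0.533],[0,0,0],1],[[0.3,-0.2,-0.533],[0,0,0],1],[[0.45,-0.3,-0.533],[0,0,0],1],[[0.6,-0.4,-0.533],[0,0,0],1],[[0.75,-0.5,-0.533],[0,0,0],1],[[0.9,-0.5,-0.533],[0,0,0],1],[[1,-0.5,-0.533],[0,0,0],1]]}}

```text
t: 18.75
ee_pos: [0.5711, 0.1043, 0.1234]
eef_rot: [[-0.002, 1.0, -0.002], [1.0, 0.002, 0.0], [0.0, -0.002, -1.0]]
force: [-0.3, 0.4, -2.8]
finger_gap: 0.0334
finger_force: 25.0
```

Emit:
{"op": "drive_tool", "data": {"deltas": [[[0.15,-0.1,0],[0,0,0],1],[[0.3,-0.2,0],[0,0,0],1],[[0.45,-0.3,0],[0,0,0],1],[[0.6,-0.36,0],[0,0,0],1],[[0.75,-0.36,0],[0,0,0],1],[[0.9,-0.36,0],[0,0,0],1],[[1,-0.36,0],[0,0,0],1]]}}

```text
t: 19.33
ee_pos: [0.5176, 0.254, 0.1234]
eef_rot: [[-0.002, 1.0, -0.002], [1.0, 0.002, -0.0], [-0.0, -0.002, -1.0]]
force: [0.5, -0.3, -2.5]
finger_gap: 0.0335
finger_force: 25.0
```

Emit:
{"op": "drive_tool", "data": {"deltas": [[[0.15,0,0],[0,0,0],1],[[0.3,0,0],[0,0,0],1],[[0.347,0,0],[0,0,0],1],[[0.347,0,0.1],[0,0,0],1],[[0.347,0,0.2],[0,0,0],1],[[0.347,0,0.2],[0,0,0],1]]}}

```text
t: 19.83
ee_pos: [0.5169, 0.3031, 0.0901]
eef_rot: [[-0.001, 1.0, -0.006], [1.0, 0.001, -0.004], [-0.004, -0.006, -1.0]]
force: [0.3, 0.6, -3.2]
finger_gap: 0.0338
finger_force: 25.0
```

Run:
```python
from h import *
im,P=cloud('wrist');cv2.imwrite('pics/w3.png',im[:,:,::-1])
s=read_state();print(s['ee_pos'],s['finger_gap'],s['force'])
z=P[:,:,2]
m=((z>.013)&(z<.028)).astype(np.uint8)
n,l,st,c=cv2.connectedComponentsWithStats(m)
for i in range(1,n):
    if st[i,4]>200:
        q=P[l==i][:,:2].astype(np.float32);print(st[i].tolist(),cv2.minEnclosingCircle(q),q.mean(0))
im,P=cloud('scene');cv2.imwrite('pics/s3.png',im[:,:,::-1])
```

```text
[0.51737635 0.30319275 0.09174791] 0.03377450772445823 [-0.86363449  0.59361057 -3.68148813]
[197, 141, 171, 140, 13303] ((0.5182978510856628, 0.30563485622406006), 0.06005288287997246) [0.5202825 0.3259472]
[419, 214, 90, 72, 1153] ((0.6458051800727844, 0.2897782325744629), 0.034232597798109055) [0.6321167  0.30034426]
```

View pics/w3.png

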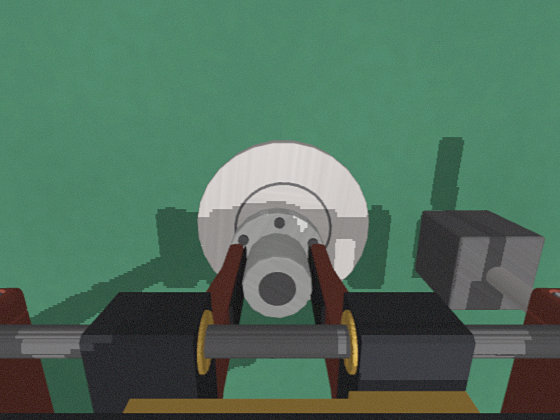

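View pics/s3.png

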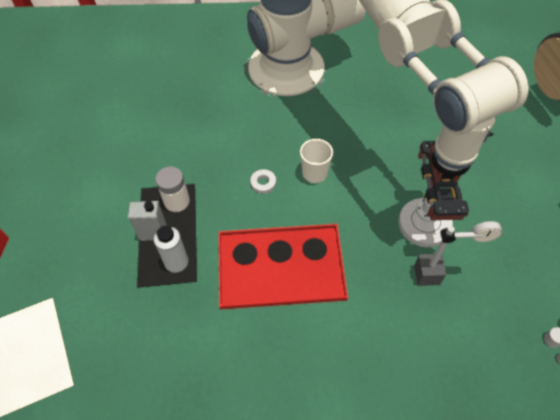

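The wrist view shows the cover (280,280), upright, over the plate centre (283,215). The scene view shows the three things standing on the mat and the gripper clear of the dial column.

Emit:
{"op": "drive_tool", "data": {"deltas": [[[0,0,0.08],[0,0,0],1],[[0,0,0.14],[0,0,0],1],[[0,0,0.19],[0,0,0],1],[[0,0,0.22],[0,0,0],1],[[0,0,0.235],[0,0,0],1],[[0,0,0.242],[0,0,0],1],[[0,0,0.242],[0,0,0],1],[[0,0,0.242],[0,0,0],1]]}}

```text
t: 20.6
ee_pos: [0.5188, 0.3044, 0.0593]
eef_rot: [[-0.001, 1.0, 0.001], [1.0, 0.001, 0.0], [0.0, 0.001, -1.0]]
force: [-3.3, -3.0, 4.1]
finger_gap: 0.0338
finger_force: 25.0
```

Touching; release to 60 mm, wait and rise.

Emit:
{"op": "drive_tool", "data": {"deltas": [[[0,0,0],[0,0,0],0.32],[[0,0,0],[0,0,0],0.32],[[0,0,0],[0,0,0],0.32],[[0,0,0],[0,0,0],0.32],[[0,0,0],[0,0,0],0.32],[[0,0,-0.1],[0,0,0],0.32],[[0,0,-0.3],[0,0,0],0.32],[[0,0,-0.5],[0,0,0],0.32],[[0,0,-0.7],[0,0,0],0.32],[[0,0,-0.9],[0,0,0],0.32],[[0,0,-0.9],[0,0,0],0.32]]}}

```text
t: 21.52
ee_pos: [0.5206, 0.3054, 0.2013]
eef_rot: [[-0.001, 1.0, 0.01], [1.0, 0.0, 0.005], [0.005, 0.01, -1.0]]
force: [0.0, 0.6, 1.5]
finger_gap: 0.0599
finger_force: 0.0
```

Run:
```python
from h import *
im,P=cloud('wrist')
s=read_state();print(s['t'],s['ee_pos'],s['finger_gap'],s['force'])
z=P[:,:,2]
for a,b in((.013,.028),(.055,.075)):
  m=((z>a)&(z<b)).astype(np.uint8)
  n,l,st,c=cv2.connectedComponentsWithStats(m)
  for i in range(1,n):
    if st[i,4]>200:
        q=P[l==i];print(st[i].tolist(),cv2.minEnclosingCircle(q[:,:2].astype(np.float32)),q.mean(0))
im,P=cloud('top')
def win(u0,u1,v0,v1,z0,z1):
    q=P[v0:v1,u0:u1].reshape(-1,3); q=q[(q[:,2]>z0)&(q[:,2]<z1)];print(len(q),cv2.minAreaRect(q[:,:2].astype(np.float32)),cv2.minEnclosingCircle(q[:,:2].astype(np.float32)),q[:,2].mean())
for a in((.09,.106),(.106,.118),(.125,.15)): win(360,450,140,290,*a)
```

```text
21.5667 [0.52009156 0.30517422 0.19801863] 0.05972614976413402 [-0.1884431  -0.21281709  0.60779934]
[217, 136, 116, 112, 7797] ((0.5184381604194641, 0.30525389313697815), 0.060031257569789886) [0.51869287 0.30946777 0.02144047]
[370, 185, 55, 48, 347] ((0.6465876698493958, 0.28913670778274536), 0.03458181768655777) [0.631774   0.29975872 0.02037583]
[255, 187, 37, 38, 1091] ((0.5166960954666138, 0.304554283618927), 0.01692812144756317) [0.5166326  0.30574461 0.06508918]
[382, 194, 58, 51, 2174] ((0.6466226577758789, 0.2893504202365875), 0.033766914159059525) [0.64374625 0.29191428 0.05694845]
440 ((0.5159456729888916, -0.2921389043331146), (0.20383721590042114, 0.10860493034124374), 2.747063636779785) ((0.5143316388130188, -0.25850069522857666), 0.10320446640253067) 0.10239056293291515
682 ((0.5221383571624756, -0.2927423119544983), (0.21565940976142883, 0.11012300103902817), 3.2188351154327393) ((0.5205776691436768, -0.26619067788124084), 0.10792262852191925) 0.10945770926645189
245 ((0.5694136023521423, -0.28180795907974243), (0.11267315596342087, 0.03582955524325371), 36.64142990112305) ((0.5673243999481201, -0.27842459082603455), 0.05711127445101738) 0.13662725342074047
```

Emit:
{"op": "drive_tool", "data": {"deltas": [[[-1,-0.2,0],[0,0,0],0],[[-1,-0.2,0],[0,0,0],0],[[-1,-0.2,0],[0,0,0],0],[[-1,-0.2,0],[0,0,0],0]]}}

```text
t: 21.95
ee_pos: [0.4872, 0.1516, 0.1907]
eef_rot: [[0.0, 1.0, -0.004], [1.0, -0.0, -0.002], [-0.002, -0.004, -1.0]]
force: [-0.5, 0.2, -0.3]
finger_gap: 0.0829
finger_force: 0.0
```

Emit:
{"op": "drive_tool", "data": {"deltas": [[[-1,-0.2,0],[0,0,0],0],[[-1,-0.2,0],[0,0,0],0],[[-1,-0.2,0],[0,0,0],0],[[-1,-0.2,0],[0,0,0],0]]}}

```text
t: 22.28
ee_pos: [0.4571, 0.0016, 0.191]
eef_rot: [[0.001, 1.0, -0.003], [1.0, -0.001, -0.001], [-0.001, -0.003, -1.0]]
force: [0.5, -0.0, -0.2]
finger_gap: 0.0878
finger_force: 0.0
```

Emit:
{"op": "drive_tool", "data": {"deltas": [[[-1,-0.113,0],[0,0,0],0],[[-1,-0.113,0],[0,0,0],0],[[-1,-0.113,0],[0,0,0],0],[[-1,-0.113,0],[0,0,0],0]]}}

```text
t: 22.62
ee_pos: [0.4403, -0.1487, 0.1909]
eef_rot: [[0.002, 1.0, -0.003], [1.0, -0.002, 0.0], [0.0, -0.003, -1.0]]
force: [0.2, 1.2, -0.1]
finger_gap: 0.0879
finger_force: 0.0
```

Emit:
{"op": "drive_tool", "data": {"deltas": [[[-0.85,0,0],[0,0,0],0],[[-0.85,0,0],[0,0,0],0],[[-0.85,0,0],[0,0,0],0],[[-0.85,0,0],[0,0,0],0],[[-0.85,0,0],[0,0,0],0],[[-0.85,0,0],[0,0,0],0]]}}

```text
t: 23.12
ee_pos: [0.4414, -0.2726, 0.1913]
eef_rot: [[0.0, 1.0, -0.002], [1.0, -0.0, 0.002], [0.002, -0.002, -1.0]]
force: [0.3, 0.2, -0.1]
finger_gap: 0.0878
finger_force: 0.0
```

Run:
```python
from h import *
im,P=cloud('wrist');cv2.imwrite('pics/w4.png',im[:,:,::-1])
s=read_state();print(s['t'],s['ee_pos'],s['finger_gap'],s['force'])
z=P[:,:,2]
for a,b in((.09,.114),(.122,.15)):
  m=((z>a)&(z<b)).astype(np.uint8)
  n,l,st,c=cv2.connectedComponentsWithStats(m)
  for i in range(1,n):
    if st[i,4]>200:
        q=P[l==i];print(st[i].tolist(),cv2.minEnclosingCircle(q[:,:2].astype(np.float32)),cv2.minAreaRect(q[:,:2].astype(np.float32)))
```

```text
23.1667 [ 0.44176207 -0.27204769  0.19193158] 0.08791956360420271 [0.26291833 0.03459412 0.5086295 ]
[449, 171, 63, 68, 1259] ((0.5965832471847534, -0.2583720088005066), 0.025699574500322342) ((0.5863916277885437, -0.2535824179649353), (0.05119901895523071, 0.02263869345188141), 64.82874298095703)
[239, 180, 80, 79, 4835] ((0.4406282603740692, -0.27168816328048706), 0.029978111386299133) ((0.4406965374946594, -0.2714668810367584), (0.058887794613838196, 0.059086427092552185), 8.869922637939453)
[357, 237, 59, 49, 974] ((0.5251591205596924, -0.30624645948410034), 0.02604849264025688) ((0.5247825980186462, -0.30565452575683594), (0.04065835848450661, 0.03495001420378685), 1.0013824701309204)
[353, 280, 18, 34, 306] ((0.5087453126907349, -0.33718928694725037), 0.012873015366494656) ((0.5052773356437683, -0.3388064503669739), (0.010318886488676071, 0.025473330169916153), 25.072654724121094)
[481, 186, 75, 61, 3266] ((0.5995249152183533, -0.26000699400901794), 0.020695749670267105) ((0.5984277725219727, -0.2588377594947815), (0.03748765587806702, 0.036898061633110046), 24.336633682250977)
[388, 261, 21, 21, 225] ((0.5258303880691528, -0.30222299695014954), 0.009562617167830467) ((0.5281755328178406, -0.2998240292072296), (0.007606930565088987, 0.018925022333860397), 45.6504020690918)
```

View pics/w4.png

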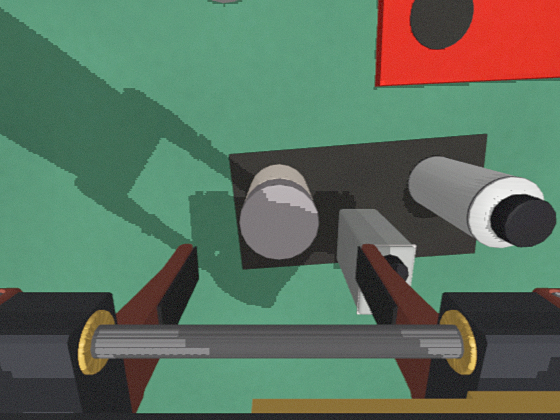

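The jar (278,220) stands between the fingers, and the tin (375,265) is clear of the right finger's landing point.

Emit:
{"op": "drive_tool", "data": {"deltas": [[[0,0,0.2],[0,0,0],0],[[0,0,0.4],[0,0,0],0],[[0,0,0.6],[0,0,0],0],[[0,0,0.675],[0,0,0],0],[[0,0,0.675],[0,0,0],0],[[0,0,0.675],[0,0,0],1],[[0,0,0.675],[0,0,0],1],[[0,0,0.675],[0,0,0],1],[[0,0,0.675],[0,0,0],1],[[0,0,0.675],[0,0,0],1],[[0,0,0.675],[0,0,0],1],[[0,0,0.675],[0,0,0],1],[[0,0,0.6],[0,0,0],1],[[0,0,0.45],[0,0,0],1],[[0,0,0.275],[0,0,0],1],[[0,0,0.275],[0,0,0],1]]}}

```text
t: 24.5
ee_pos: [0.4433, -0.2742, 0.1572]
eef_rot: [[-0.0, 1.0, 0.006], [1.0, 0.0, -0.004], [-0.004, 0.006, -1.0]]
force: [1.0, 0.2, -2.5]
finger_gap: 0.0592
finger_force: 25.0
```

Emit:
{"op": "drive_tool", "data": {"deltas": [[[0.15,0.05,0],[0,0,0],1],[[0.3,0.12,0],[0,0,0],1],[[0.45,0.2,0],[0,0,0],1],[[0.6,0.3,0],[0,0,0],1],[[0.75,0.4,0],[0,0,0],1],[[0.9,0.5,0],[0,0,0],1],[[1,0.6,0],[0,0,0],1]]}}

```text
t: 25.08
ee_pos: [0.5319, -0.121, 0.1501]
eef_rot: [[-0.001, 1.0, -0.002], [1.0, 0.001, 0.001], [0.001, -0.002, -1.0]]
force: [-0.0, 0.6, -4.6]
finger_gap: 0.0599
finger_force: 25.0
```

Emit:
{"op": "drive_tool", "data": {"deltas": [[[0.15,0.05,0],[0,0,0],1],[[0.3,0.1,0],[0,0,0],1],[[0.45,0.2,0],[0,0,0],1],[[0.6,0.3,0],[0,0,0],1],[[0.75,0.327,0],[0,0,0],1],[[0.9,0.327,0],[0,0,0],1],[[1,0.327,0],[0,0,0],1]]}}

```text
t: 25.67
ee_pos: [0.5803, 0.029, 0.1495]
eef_rot: [[-0.002, 1.0, -0.003], [1.0, 0.002, 0.001], [0.001, -0.003, -1.0]]
force: [-0.5, 0.3, -4.7]
finger_gap: 0.0593
finger_force: 25.0
```

Emit:
{"op": "drive_tool", "data": {"deltas": [[[0.1,0,0],[0,0,0],1],[[0.14,0,0],[0,0,0],1],[[0.14,0,0.1],[0,0,0],1],[[0.14,0,0.2],[0,0,0],1],[[0.14,0,0.28],[0,0,0],1],[[0.14,0,0.33],[0,0,0],1],[[0.14,0,0.36],[0,0,0],1],[[0.14,0,0.37],[0,0,0],1],[[0.14,0,0.375],[0,0,0],1],[[0.14,0,0.375],[0,0,0],1]]}}

```text
t: 26.5
ee_pos: [0.5809, 0.0474, 0.0975]
eef_rot: [[0.0, 1.0, 0.001], [1.0, -0.0, -0.0], [-0.0, 0.001, -1.0]]
force: [-3.1, -0.9, 4.5]
finger_gap: 0.0592
finger_force: 25.0
```

Emit:
{"op": "drive_tool", "data": {"deltas": [[[0,0,0],[0,0,0],0],[[0,0,0],[0,0,0],0],[[0,0,0],[0,0,0],0],[[0,0,0],[0,0,0],0],[[0,0,0],[0,0,0],0],[[0,0,-0.1],[0,0,0],0],[[0,0,-0.3],[0,0,0],0],[[0,0,-0.5],[0,0,0],0],[[0,0,-0.65],[0,0,0],0],[[-0.054,0.14,-0.65],[0,0,0],0]]}}

```text
t: 27.33
ee_pos: [0.6025, 0.0411, 0.2011]
eef_rot: [[-0.002, 1.0, 0.01], [1.0, 0.002, 0.001], [0.001, 0.01, -1.0]]
force: [-0.1, 0.0, 0.7]
finger_gap: 0.0878
finger_force: 0.0
```

Emit:
{"op": "drive_tool", "data": {"deltas": [[[-1,0,0],[0,0,0],0],[[-1,0,0],[0,0,0],0],[[-1,0,0],[0,0,0],0],[[-1,0,0],[0,0,0],0]]}}

```text
t: 27.67
ee_pos: [0.6016, -0.1138, 0.1929]
eef_rot: [[0.001, 1.0, -0.0], [1.0, -0.001, -0.001], [-0.001, -0.0, -1.0]]
force: [0.2, -0.7, -0.5]
finger_gap: 0.0879
finger_force: 0.0
```

Emit:
{"op": "drive_tool", "data": {"deltas": [[[-1,0,0],[0,0,0],0],[[-1,0,0],[0,0,0],0],[[-1,0,0],[0,0,0],0],[[-1,0,0],[0,0,0],0],[[-1,0,0],[0,0,0],0],[[-1,0,0.2],[0,0,0],0],[[-1,0,0.4],[0,0,0],0],[[-1,0,0.6],[0,0,0],0],[[-1,0,0.668],[0,0,0],0],[[-1,0,0.668],[0,0,0],0],[[-1,0,0.668],[0,0,0],1],[[-1,0,0.668],[0,0,0],1],[[-1,0,0.668],[0,0,0],1],[[-1,0,0.668],[0,0,0],1],[[-1,0,0.668],[0,0,0],1],[[-1,0,0.668],[0,0,0],1],[[-1,0,0.668],[0,0,0],1],[[-1,0,0.668],[0,0,0],1]]}}

```text
t: 29.17
ee_pos: [0.6024, -0.2603, 0.094]
eef_rot: [[-0.001, 1.0, 0.001], [1.0, 0.001, -0.001], [-0.001, 0.001, -1.0]]
force: [-0.1, 0.1, 3.6]
finger_gap: 0.0511
finger_force: 25.0
```

Emit:
{"op": "drive_tool", "data": {"deltas": [[[0,0,-0.1],[0,0,0],1],[[0,0,-0.25],[0,0,0],1],[[0,0,-0.4],[0,0,0],1],[[0.1,0,-0.4],[0,0,0],1],[[0.25,0,-0.4],[0,0,0],1],[[0.4,-0.02,-0.4],[0,0,0],1],[[0.55,-0.04,-0.4],[0,0,0],1],[[0.7,-0.06,-0.4],[0,0,0],1],[[0.85,-0.08,-0.4],[0,0,0],1],[[1,-0.107,-0.4],[0,0,0],1]]}}

```text
t: 30.0
ee_pos: [0.5848, -0.1081, 0.1505]
eef_rot: [[-0.001, 1.0, -0.003], [1.0, 0.001, 0.001], [0.001, -0.003, -1.0]]
force: [-0.1, 0.4, -3.5]
finger_gap: 0.0516
finger_force: 25.0
```

Emit:
{"op": "drive_tool", "data": {"deltas": [[[0.15,0,0],[0,0,0],1],[[0.3,0,0],[0,0,0],1],[[0.42,0,0],[0,0,0],1],[[0.519,0,0],[0,0,0],1],[[0.519,0,0.1],[0,0,0],1],[[0.519,0,0.2],[0,0,0],1],[[0.519,0,0.28],[0,0,0],1],[[0.519,0,0.33],[0,0,0],1],[[0.519,0,0.36],[0,0,0],1],[[0.519,0,0.37],[0,0,0],1],[[0.519,0,0.375],[0,0,0],1],[[0.519,0,0.375],[0,0,0],1]]}}

```text
t: 31.0
ee_pos: [0.5857, -0.0322, 0.0978]
eef_rot: [[-0.0, 1.0, 0.0], [1.0, 0.0, 0.0], [0.0, 0.0, -1.0]]
force: [-2.4, 1.7, 4.0]
finger_gap: 0.0514
finger_force: 25.0
```

Emit:
{"op": "drive_tool", "data": {"deltas": [[[0,0,0],[0,0,0],0],[[0,0,0],[0,0,0],0],[[0,0,0],[0,0,0],0],[[0,0,0],[0,0,0],0],[[0,0,0],[0,0,0],0],[[0,0,0],[0,0,0],0],[[0,0,-0.1],[0,0,0],0],[[0,0,-0.3],[0,0,0],0],[[0,0,-0.5],[0,0,0],0],[[0,0,-0.65],[0,0,0],0],[[0,0,-0.65],[0,0,0],0]]}}

```text
t: 31.92
ee_pos: [0.5878, -0.0325, 0.2008]
eef_rot: [[-0.001, 1.0, 0.01], [1.0, 0.001, -0.001], [-0.001, 0.01, -1.0]]
force: [1.8, 1.4, -0.1]
finger_gap: 0.0876
finger_force: 0.0
```

Emit:
{"op": "drive_tool", "data": {"deltas": [[[-1,-0.2,0],[0,0,0],0],[[-1,-0.2,0],[0,0,0],0],[[-1,-0.2,0],[0,0,0],0],[[-1,-0.2,0],[0,0,0],0]]}}

```text
t: 32.25
ee_pos: [0.5548, -0.1852, 0.1931]
eef_rot: [[0.001, 1.0, -0.001], [1.0, -0.001, -0.001], [-0.001, -0.001, -1.0]]
force: [0.6, -0.1, 0.5]
finger_gap: 0.088
finger_force: 0.0
```

Emit:
{"op": "drive_tool", "data": {"deltas": [[[-0.916,-0.2,0],[0,0,0],0],[[-0.916,-0.2,0],[0,0,0],0],[[-0.916,-0.2,0],[0,0,0],0],[[-0.916,-0.2,0],[0,0,0],0],[[-0.916,-0.2,0],[0,0,0],0],[[-0.916,-0.2,0.2],[0,0,0],0],[[-0.916,-0.2,0.4],[0,0,0],0],[[-0.916,-0.2,0.6],[0,0,0],0],[[-0.916,-0.2,0.668],[0,0,0],0],[[-0.916,-0.2,0.668],[0,0,0],0],[[-0.916,-0.2,0.668],[0,0,0],1],[[-0.916,-0.2,0.668],[0,0,0],1],[[-0.916,-0.2,0.668],[0,0,0],1],[[-0.916,-0.2,0.668],[0,0,0],1],[[-0.916,-0.2,0.668],[0,0,0],1],[[-0.916,-0.2,0.668],[0,0,0],1],[[-0.916,-0.2,0.668],[0,0,0],1],[[-0.916,-0.2,0.668],[0,0,0],1],[[-0.916,-0.2,0.668],[0,0,0],1]]}}

```text
t: 33.83
ee_pos: [0.5261, -0.3198, 0.0943]
eef_rot: [[-0.0, 1.0, 0.0], [1.0, 0.0, -0.0], [-0.0, 0.0, -1.0]]
force: [0.3, -0.1, 1.4]
finger_gap: 0.04
finger_force: 25.0
```

Emit:
{"op": "drive_tool", "data": {"deltas": [[[0,0,-0.1],[0,0,0],1],[[0,0,-0.25],[0,0,0],1],[[0,0,-0.4],[0,0,0],1],[[0.1,0.02,-0.4],[0,0,0],1],[[0.25,0.05,-0.4],[0,0,0],1],[[0.4,0.08,-0.4],[0,0,0],1],[[0.55,0.11,-0.4],[0,0,0],1],[[0.7,0.15,-0.4],[0,0,0],1],[[0.85,0.2,-0.4],[0,0,0],1],[[1,0.25,-0.4],[0,0,0],1]]}}

```text
t: 34.67
ee_pos: [0.5629, -0.1675, 0.1519]
eef_rot: [[-0.001, 1.0, -0.003], [1.0, 0.001, 0.001], [0.001, -0.003, -1.0]]
force: [1.2, -0.3, -3.2]
finger_gap: 0.0397
finger_force: 25.0
```

Emit:
{"op": "drive_tool", "data": {"deltas": [[[0.15,0.08,0],[0,0,0],1],[[0.3,0.157,0],[0,0,0],1],[[0.403,0.157,0],[0,0,0],1],[[0.403,0.157,0.1],[0,0,0],1],[[0.403,0.157,0.2],[0,0,0],1],[[0.403,0.157,0.28],[0,0,0],1],[[0.403,0.157,0.33],[0,0,0],1],[[0.403,0.157,0.36],[0,0,0],1],[[0.403,0.157,0.37],[0,0,0],1],[[0.403,0.157,0.378],[0,0,0],1],[[0.403,0.157,0.378],[0,0,0],1]]}}

```text
t: 35.58
ee_pos: [0.5871, -0.1094, 0.0982]
eef_rot: [[-0.0, 1.0, 0.001], [1.0, 0.0, -0.0], [-0.0, 0.001, -1.0]]
force: [-1.6, 0.5, -0.6]
finger_gap: 0.0398
finger_force: 25.0
```

Release, rise and retreat toward the mat side, then check.

Emit:
{"op": "drive_tool", "data": {"deltas": [[[0,0,0],[0,0,0],0],[[0,0,0],[0,0,0],0],[[0,0,0],[0,0,0],0],[[0,0,0],[0,0,0],0],[[0,0,0],[0,0,0],0],[[0,0,0],[0,0,0],0],[[0,0,-0.1],[0,0,0],0],[[0,0,-0.3],[0,0,0],0],[[0,0,-0.5],[0,0,0],0],[[0,0,-0.7],[0,0,0],0],[[0,0,-0.9],[0,0,0],0],[[-0.25,0,-0.9],[0,0,0],0],[[-0.5,0,-0.9],[0,0,0],0],[[-0.75,0,-0.9],[0,0,0],0],[[-1,0,-0.9],[0,0,0],0],[[-1,0,-0.9],[0,0,0],0],[[-1,0,-0.9],[0,0,0],0]]}}

```text
t: 37.0
ee_pos: [0.5865, -0.2612, 0.2315]
eef_rot: [[0.003, 1.0, -0.001], [1.0, -0.003, 0.001], [0.001, -0.001, -1.0]]
force: [-1.2, 0.4, -0.1]
finger_gap: 0.0877
finger_force: 0.0
```

Emit:
{"op": "drive_tool", "data": {"deltas": [[[-0.25,0,0],[0,0,0],0],[[-0.5,0,0],[0,0,0],0],[[-0.7,0,0],[0,0,0],0],[[-0.7,0,0],[0,0,0],0],[[-0.7,0,0],[0,0,0],0],[[-0.7,0,0],[0,0,0],0],[[-0.7,0,0],[0,0,0],0]]}}

```text
t: 37.58
ee_pos: [0.5877, -0.3624, 0.2329]
eef_rot: [[-0.003, 1.0, 0.001], [1.0, 0.003, 0.0], [0.0, 0.001, -1.0]]
force: [-0.2, 0.0, 0.2]
finger_gap: 0.0877
finger_force: 0.0
```

Run:
```python
from h import *
D=np.load('top.npz');P0=D['P'];im,P=cloud('top');cv2.imwrite('pics/top9.png',im[:,:,::-1])
def win(u0,u1,v0,v1,z0,z1):
    r=[]
    for p in(P0,P):
        q=p[v0:v1,u0:u1].reshape(-1,3); q=q[(q[:,2]>z0)&(q[:,2]<z1)];c=cv2.minEnclosingCircle(q[:,:2].astype(np.float32));r.append((np.round(c[0],4),round(c[1],4),q.mean(0).round(4)))
    print(*r)
for a in((250,283,165,200,.095,.13),(285,318,162,200,.125,.16),(318,352,165,200,.1,.119),(240,278,255,295,.07,.1),(298,328,250,280,.01,.03),(60,190,125,235,.04,.075)):win(*a)
im,P=cloud('scene');cv2.imwrite('pics/s9.png',im[:,:,::-1]);print(read_state()['force'],read_state()['t'])
```

```text
(array([0.5818, 0.0487]), 0.0302, array([0.5808, 0.0488, 0.109 ])) (array([0.5803, 0.0494]), 0.03, array([0.5794, 0.0487, 0.109 ]))
(array([ 0.5853, -0.0311]), 0.0253, array([ 0.5844, -0.0316,  0.1384])) (array([ 0.5845, -0.0316]), 0.0252, array([ 0.5832, -0.0311,  0.1382]))
(array([ 0.5884, -0.1071]), 0.0349, array([ 0.5865, -0.1088,  0.1129])) (array([ 0.5858, -0.1081]), 0.035, array([ 0.5848, -0.1095,  0.1125]))
(array([0.3661, 0.0609]), 0.0379, array([0.3643, 0.0626, 0.0836])) (array([0.3662, 0.0608]), 0.038, array([0.364 , 0.0625, 0.0835]))
(array([ 0.3935, -0.066 ]), 0.0307, array([ 0.3935, -0.066 ,  0.0175])) (array([ 0.3936, -0.0657]), 0.0307, array([ 0.3935, -0.066 ,  0.0175]))
(array([0.6483, 0.2883]), 0.034, array([0.6447, 0.2852, 0.0553])) (array([0.5876, 0.2858]), 0.0887, array([0.6038, 0.2908, 0.0577]))
[ 0.79105817  0.27903221 -0.70584733] 37.6833
```

View pics/s9.png

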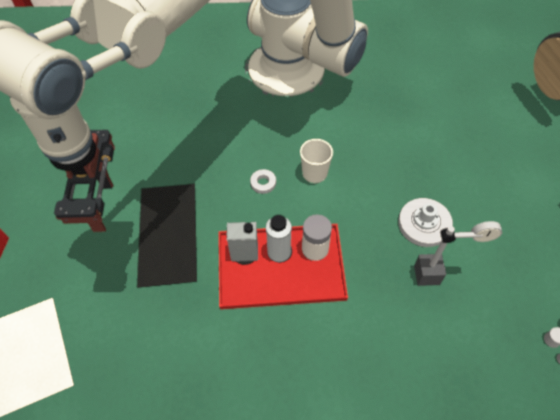

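The tin (242,243), can (278,240) and jar (316,240) are back on their pads within about 2 mm. The cover (428,218) is centred on the plate, and the cup and bearing have not moved. The dial stand looks unmoved in the picture.

```bash
python3 -c "
from bench import hand_in;print(hand_in())"
```

```text
the job is handed in; nothing more can be done
None
```

The job is handed in: the cover is about 2 mm off the plate's centre, the can, jar and tin are back on their own pads within about 3 mm of where they began, the cup and bearing measured unmoved and the dial stand looked untouched, at 37.7 s on the robot's clock; no verdict came back.

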